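Tip the purple tube block out of its heating nest and rest it on the cork pad

ROBOT

A 6-joint arm with a two-finger parallel gripper is mounted at the origin on the work surface. World frame = base frame: x ahead of the robot, y to its left, z up, the work surface at z = 0. Lengths are in m, angles in rad, forces in N, time in s.
With the tool pointing down it reaches from about 0.375 to 0.9 m from the base axis. Payload 3.1 kg.
Tool frame: the origin (TCP) lies midway between the tips of the shut fingers; the grasp point (between the pads) lies 19 mm behind it; x points along the fingers, y is the direction in which the jaws open and shut, and the axes are right-handed (so a half turn about x gives the same grasp; the last joint's range is limited). The gripper opens to 87 mm and grips with 3 to 60 N. Pads are 19 mm wide; open, the fingers measure 117 mm over their backs; the gripper's body (75 mm by 190 mm) begins 51 mm behind the grasp point.
Start: joints at [0.966, 0.527, 1.433, -0, 1.181, -0.178], TCP at [0.259, 0.569, 0.223] pointing down, gripper open.
Joint ranges: [-3.08, 3.08], [-0.75, 2.2], [0.22, 2.44], [-1.43, 4.57], [0, 2.65], [-2.85, 2.85]. Speed limits (rad/s): [2.79, 2.79, 3.14, 3.14, 3.14, 3.14].

INTERFACE

Orientations are given as a unit quaternion [x, y, z, w].
In Python, from rig import get_obs, imaging, robot gives the robot as it stands.
- The arm moves only by the shell command python3 -m inch 'ROWS' [FORCE]. ROWS is JSON, a list of rows, each a list of 3 entries, a list of its own where there are three numbers: the finger opening in mm, from 0 to 87, then the shift along the tool's x, y, z in mm, then the turn, a rotation vector about the tool's x, y, z in degrees. In form: [[grip, [dx, dy, dz], [wx, wy, wz]], ...]. A call has 1 to 12 rows; each row shifts and turns the pose as measured when the row begins, along the tool's axes as they then stand; what a row does not reach is not made up. A row lasts 1/8 s, in which the tool goes at most 62.5 mm and 10.7 degrees, less where a joint would pass 70% of its speed; a pose out of reach is approached as far as the arm can. A call with a gripper value outside its range is refused whole. The fingers move at their own pace and stop on an object; FORCE is the grip in N (left out, the last holds). Time passes only in rows, so rows that do not move let the fingers close. It gives the time, the measured TCP pose, the force and the opening at its end, in the units of the state.
- get_obs(): the state, without advancing time (a new reading comes with each control period).
- imaging.camera(name): name is "side" or "top"; returns the picture (420x560x3 uint8, red, green, blue); there is no depth.
- imaging.camera_params(name): a dict with "camera_matrix" (3x3 intrinsics, pixels), "xyz" and "rotation" of the camera in the world. Camera axes: x right, y down, z forward; pixel columns grow to the right and rows downward; lengths in m; the calibration is good to about 2 mm. A picture is of the moment at which its call begins. camera_params takes no time and is no camera call.
- robot.hand_in(): hands the job in, once; it reports no verdict.
Trained networks look in the newest picture that a camera, given by its name, has taken for a name from the list of things; names that differ only in an ending like _2 or _b are one class to them, and where a whole thing is asked for, a point or a joint stands for the part that bears it (a point fixed in the world has none). Each returns a list of dicts, best first, with "confidence" (0 to 1); they miss things now and then, are a little off and sometimes report something else, mostly with a low value. They report only what shows in the picture. A call takes as long as a camera call.
- imaging.cut_out(camera, target): "pixels" (420x560 bool, what is visible of it) and "box" ([centre column, centre row, width, height] in pixels, round what is visible of it).
- imaging.tip_of(camera, target): "pixel" ([column, row] in pixels: a listed point, or the origin of a listed thing).
The state is a dict: "time": time; "q": joint angles; "joint_velocities": joint speeds; "joint_torque": joint torques, N m; "position": TCP position; "tool_rot": TCP orientation; "ft_force": force on the tool from outside, world axes, zero at the start; "moment": the same for the moment, N m; "grip_width": finger opening in m.
Only numpy, scipy, OpenCV 4.12 (cv2) and the standard library are available. Lean on these libraries where they do the work, as an engineer would, in place of code of your own. Each camera call takes 0.05 s, during which the arm holds its last target. There are 200 camera calls.

TASK

The purple tube block is done heating: it sits flush in its nest, so press down on its yellow dot until it tips and its other end stands up out of the nest, then take it by that raised end and lay it flat, tubes up, in the middle of the cork pad. Set it down gently, do not drop it, and leave the green block seated in its nest.

Things in the scene. Friction and masses are not known exactly. Their poses are not given: they have to be found in the camera images.
- purple_mid (a point): centre of the purple tube block: loose, 100 (its x) x 44 (y) x 30 mm (z, up), 0.2 kg, six flat white caps. Yellow dot, 18 mm wide, on top 38 mm to -x (robot's side): pressed there (under 3 N) it rocks; past 12 degrees it tips to 25 by itself, stays, centre 7 mm more to -x. Grasp then its bare sides (44 mm) from above, 33 mm from centre to the raised +x end, fingertips just over the dock's rim
- green_mid (a point): centre of the green tube block, same shape and size as the purple one, seated in the neighbouring nest; it stays there. Which nest holds which block varies
- dock: white fixed heating dock, x -88 to +115 mm, 178 mm wide (y), flat rim 59 mm high; origin on the table midway between the blocks, x along them to their far end. Two nests at y = +-40 mm, each 48 mm wide, floor 30 mm high, block tops 1 mm above the rim. The floor falls away at 25 degrees from x = -3 mm to -x; a tipped block's +x end stands 20 mm above the rim, its dot end 20 mm below
- pad: square brown cork pad fixed on the table, 170 x 170 mm, 6 mm thick, empty; origin at the centre of its underside, z up. The purple block is to lie near its middle, turned any way

How it is judged:
By the outcome, as a careful person would: the job done as asked, in the order asked, and still so for the second after the job is handed in, with the robot touching nothing.
It also fails if it takes over 45 s, if anything falls off the work surface, if the arm or the gripper's body presses on something with over 40 N, if the wrist force passes 120 N, or if a joint passes its speed limit or range.

## Working session

There is one attempt and no reset: what is moved stays moved. The work goes in short steps, Python scripts to look and compute and a shell command to move; the robot and the scene stay as the last step left them, time stands still between calls to the robot, and variables do not carry over. Pictures are saved under pics/ and viewed, about 8 in all and at most 12, crops included, and the job is handed in when it is done.

```bash
ls; mkdir -p pics
cat > h.py <<'E'
import numpy as np, cv2
from scipy.spatial.transform import Rotation as R
from rig import get_obs, imaging, robot
def cam(n):
    p=imaging.camera_params(n); K=np.array(p["camera_matrix"]); Rm=np.array(p["rotation"])
    if Rm.shape!=(3,3): Rm=R.from_quat(Rm).as_matrix()
    return K,Rm,np.array(p["xyz"])
def ray(n,px):
    K,Rm,c=cam(n); d=Rm@np.linalg.solve(K,[px[0],px[1],1.]); return c,d/np.linalg.norm(d)
def atz(n,px,z):
    c,d=ray(n,px); return c+d*(z-c[2])/d[2]
def proj(n,P):
    K,Rm,c=cam(n); q=K@(Rm.T@(np.array(P)-c)); return q[:2]/q[2]
def tri(p):
    A=np.zeros((3,3));b=np.zeros(3)
    rs=[ray(n,x) for n,x in p.items()]
    for c,d in rs:
        M=np.eye(3)-np.outer(d,d);A+=M;b+=M@c
    X=np.linalg.solve(A,b); return X,[round(1e3*np.linalg.norm((np.eye(3)-np.outer(d,d))@(X-c)),1) for c,d in rs]
def snap(n,f): 
    im=imaging.camera(n); cv2.imwrite(f"pics/{f}.png",im[:,:,::-1]); return im
E
python3 - <<'E'
from h import *
np.set_printoptions(precision=4,suppress=True)
for n in("side","top"): print(n,*cam(n)); snap(n,n+"0")
best={}
for t in("purple_mid","green_mid","dock","pad"):
    p={}
    for n in("side","top"):
        r=imaging.tip_of(n,t)
        print(t,n,[(np.round(x["pixel"],1),round(x["confidence"],2)) for x in r[:3]])
        if r:p[n]=r[0]["pixel"]
    if len(p)==2: print(tri(p))
o=get_obs(); print(o["time"],R.from_quat(o["tool_rot"]).as_matrix(),o["position"])
E
```

```text
pics
side [[531.9775   0.     276.8967]
 [  0.     531.9775 213.9647]
 [  0.       0.       1.    ]] [[ 0.938  -0.2201  0.2678]
 [-0.3466 -0.6068  0.7153]
 [ 0.0051 -0.7638 -0.6454]] [ 0.2559 -0.708   0.7131]
top [[464.7063   0.     281.4901]
 [  0.     464.7063 211.1333]
 [  0.       0.       1.    ]] [[-0.0098 -0.9781  0.208 ]
 [-0.9999  0.0107  0.003 ]
 [-0.0051 -0.208  -0.9781]] [ 0.3566 -0.0207  0.9848]
purple_mid side [(array([323.3, 311.9]), 0.75)]
purple_mid top [(array([380.9, 227.8]), 0.91)]
(array([ 0.5188, -0.221 ,  0.0458]), [np.float64(0.4), np.float64(0.4)])
green_mid side [(array([299.5, 282.7]), 0.93)]
green_mid top [(array([341.6, 237. ]), 0.79)]
(array([ 0.506 , -0.142 ,  0.0367]), [np.float64(3.6), np.float64(3.6)])
dock side [(array([309.5, 315.5]), 0.84)]
dock top [(array([360.1, 236.1]), 0.82)]
(array([ 0.5107, -0.1858, -0.001 ]), [np.float64(0.9), np.float64(0.9)])
pad side [(array([239. , 191.7]), 0.62)]
pad top [(array([188.3, 242.7]), 0.98)]
(array([ 0.4999,  0.1823, -0.0009]), [np.float64(0.5), np.float64(0.5)])
0.5 [[-0.0001  0.414   0.9103]
 [-0.0001  0.9103 -0.414 ]
 [-1.     -0.0001 -0.    ]] [0.2587 0.5689 0.2225]
```

View images.

View pics/top0.png

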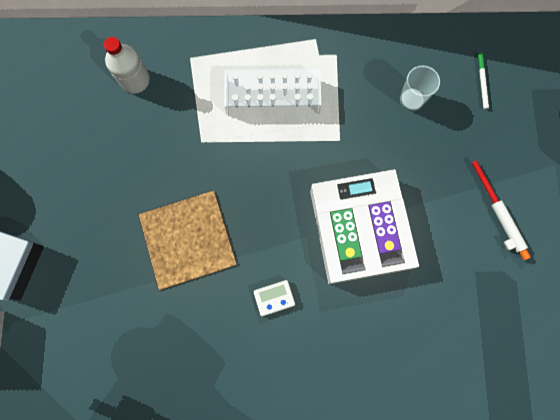

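View pics/side0.png

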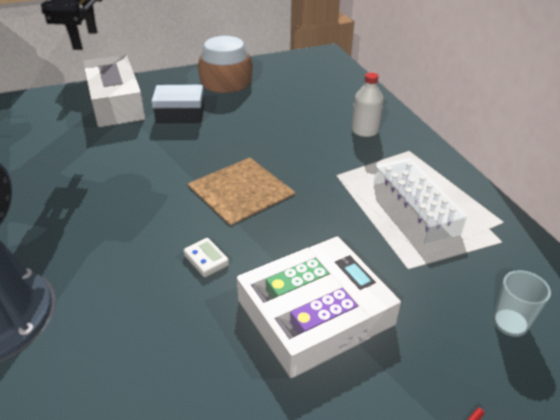

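Top: purple block at about (385,228) with its yellow dot at (389,245), green at (344,235), pad at (188,241). Side: purple dot at (304,318), green dot at (278,284). Next I locate the dots and the dock yaw precisely.

Run:
```python
from h import *
np.set_printoptions(precision=4,suppress=True)
D={}
for n,pp,gg in(("top",(389,245),(350,253)),("side",(304,318),(278,284))):
    im=cv2.imread(f"pics/{n}0.png"); hsv=cv2.cvtColor(im,cv2.COLOR_BGR2HSV)
    def comp(m,p):
        k,l,s,c=cv2.connectedComponentsWithStats(m); j=min(range(1,k),key=lambda i:np.hypot(*(c[i]-p))+(1e3 if s[i][4]<20 else 0)); return c[j],s[j][4],(l==j)
    y=cv2.inRange(hsv,(22,120,120),(35,255,255))
    a=comp(y,pp);b=comp(y,gg); D[n]=(a[0],b[0]); print(n,a[:2],b[:2])
    w=cv2.inRange(im,(215,215,215),(255,255,255))
    k,l,s,c=cv2.connectedComponentsWithStats(w); c=c
    caps=[c[i] for i in range(1,k) if 8<s[i][4]<150 and np.hypot(*(c[i]-pp))<60]
    print(np.array(caps))
P=tri({n:D[n][0] for n in D});G=tri({n:D[n][1] for n in D})
print("dots",P,G)
d=P[0]-G[0]; print("yaw from dots",np.degrees(np.arctan2(d[0],-d[1])),np.linalg.norm(d[:2]))
# dock top rim corners in top picture
r=imaging.cut_out("top","dock"); 
snap("top","t1"); r=imaging.cut_out("top","dock")[0]["pixels"].astype(np.uint8)
print(cv2.minAreaRect(cv2.findNonZero(r)))
for n in("top",):
    bx=cv2.boxPoints(cv2.minAreaRect(cv2.findNonZero(r))); print(np.array([atz(n,p,.059) for p in bx]))
r=imaging.cut_out("top","pad")[0]["pixels"].astype(np.uint8)
bx=cv2.boxPoints(cv2.minAreaRect(cv2.findNonZero(r))); print(np.array([atz("top",p,.006) for p in bx]),np.mean([atz("top",p,.006) for p in bx],0))
im=cv2.imread("pics/top0.png")
cv2.imwrite("pics/crop.png",cv2.resize(im[160:295,295:435],None,fx=4,fy=4,interpolation=cv2.INTER_CUBIC))
for p in("top","side"):pass
```

```text
top (array([388.7895, 244.9474]), np.int32(57)) (array([349.75  , 252.0156]), np.int32(64))
[[386.2143 208.4524]
 [375.4255 210.1702]
 [336.6364 217.1818]
 [347.4545 215.2955]
 [388.5778 218.6444]
 [377.7209 220.5349]
 [349.5714 225.5952]
 [339.093  227.6279]
 [390.9362 229.4468]
 [380.4091 231.2273]
 [352.0222 236.5778]
 [341.3902 238.3902]]Traceback (most recent call last):
  File "<stdin>", line 9, in <module>
  File "<stdin>", line 7, in comp
ValueError: min() iterable argument is empty
```

Run:
```python
from h import *
np.set_printoptions(precision=4,suppress=True)
D={}
im=cv2.imread("pics/side0.png");print(cv2.cvtColor(im,cv2.COLOR_BGR2HSV)[318,304],cv2.cvtColor(im,cv2.COLOR_BGR2HSV)[284,278])
for n,pp,gg in(("top",(389,245),(350,253)),("side",(304,318),(278,284))):
    im=cv2.imread(f"pics/{n}0.png"); hsv=cv2.cvtColor(im,cv2.COLOR_BGR2HSV)
    y=cv2.inRange(hsv,(18,100,120),(38,255,255))
    def comp(p):
        m=np.zeros_like(y); cv2.circle(m,p,11,255,-1); q=cv2.findNonZero(y&m); return q.reshape(-1,2).mean(0),len(q)
    a=comp(pp);b=comp(gg); D[n]=(a[0],b[0]); print(n,a,b)
P=tri({n:D[n][0] for n in D});G=tri({n:D[n][1] for n in D})
print("dots",P,G)
d=P[0]-G[0]; print("yaw from dots",np.degrees(np.arctan2(d[0],-d[1])),np.linalg.norm(d[:2]))
for nm,px in(("purple",((386.2,208.5),(375.4,210.2),(388.6,218.6),(377.7,220.5),(390.9,229.4),(380.4,231.2))),("green",((336.6,217.2),(347.5,215.3),(349.6,225.6),(339.1,227.6),(352,236.6),(341.4,238.4)))):
    c=np.array([atz("top",p,.060) for p in px]); dt=atz("top",D["top"][0 if nm=="purple" else 1],.06)
    v=c.mean(0)-dt; print(nm,"capmean",c.mean(0),"dot",dt,"yaw",np.degrees(np.arctan2(v[1],v[0])),np.linalg.norm(v))
for t,z in(("dock",.059),("pad",.006)):
    imaging.camera("top")
    r=imaging.cut_out("top",t)[0]["pixels"].astype(np.uint8)
    rc=cv2.minAreaRect(cv2.findNonZero(r));bx=cv2.boxPoints(rc); W=np.array([atz("top",p,z) for p in bx]); print(t,rc,W,W.mean(0))
im=cv2.imread("pics/top0.png")
cv2.imwrite("pics/crop.png",cv2.resize(im[160:295,295:435],None,fx=4,fy=4,interpolation=cv2.INTER_CUBIC))
print(get_obs()["time"],get_obs()["ft_force"])
```

```text
[ 29 106 252] [ 29 105 252]
top (array([388.9032, 245.0484]), 62) (array([349.8485, 252.0606]), 66)
side (array([303.4286, 317.1633]), 49) (array([277.5156, 283.6094]), 64)
dots (array([ 0.4803, -0.2315,  0.0616]), [np.float64(1.1), np.float64(1.1)]) (array([ 0.4669, -0.1529,  0.0619]), [np.float64(1.3), np.float64(1.3)])
yaw from dots 9.691023818738925 0.07970439530394992
purple capmean [ 0.5333 -0.2236  0.06  ] dot [ 0.4816 -0.2321  0.06  ] yaw 9.386095955019004 0.052453871240720235
green capmean [ 0.5197 -0.1445  0.06  ] dot [ 0.4683 -0.1535  0.06  ] yaw 9.9329236057943 0.05215748617372608
dock ((363.68463134765625, 225.8791961669922), (102.30162048339844, 94.77092742919922), 79.99201965332031) [[ 0.6107 -0.0734  0.059 ]
 [ 0.6439 -0.2678  0.059 ]
 [ 0.4353 -0.2898  0.059 ]
 [ 0.4049 -0.1039  0.059 ]] [ 0.5237 -0.1837  0.059 ]
pad ((186.59518432617188, 239.38409423828125), (80.02784729003906, 81.85800170898438), 73.0724868774414) [[0.5641 0.2963 0.006 ]
 [0.6152 0.1285 0.006 ]
 [0.4485 0.0761 0.006 ]
 [0.4007 0.2387 0.006 ]] [0.5071 0.1849 0.006 ]
0.7 [-0.3482  0.6467  0.6941]
```

View pics/crop.png

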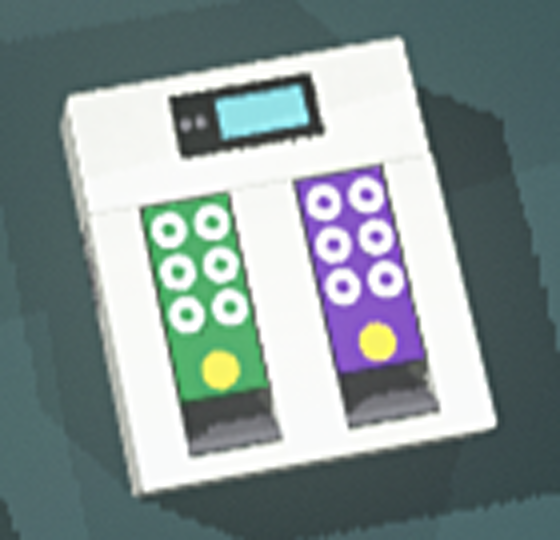

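Crop: purple nest on the right, dot at crop (378,341), dock yaw about 9.7°. Two views put the purple dot at (0.481,-0.232) with top near 0.060. I'll move over the dot with the gripper closing.

```bash
python3 -m inch '[[0,[0,-34.5,44.7],[0,0,0]],[0,[0,-34.5,44.7],[0,0,0]],[0,[0,-34.5,44.7],[0,0,0]],[0,[0,-34.5,44.7],[0,0,0]],[0,[0,-34.5,44.7],[0,0,0]],[0,[0,-34.5,44.7],[0,0,0]],[0,[0,-34.5,44.7],[0,0,0]],[0,[0,-34.5,44.7],[0,0,0]]]'
python3 -m inch '[[0,[0,-45.5,21.6],[0,0,0]],[0,[0,-45.5,21.6],[0,0,0]],[0,[0,-45.5,21.6],[0,0,0]],[0,[0,-45.5,21.6],[0,0,0]],[0,[0,-45.5,21.6],[0,0,0]],[0,[0,-45.5,21.6],[0,0,0]],[0,[0,-45.5,21.6],[0,0,0]],[0,[0,-45.5,21.6],[0,0,0]]]'
python3 -m inch '[[0,[10,0,0],[10.4,0,0]],[0,[10,0,0],[10.4,0,0]],[0,[10,0,0],[10.4,0,0]],[0,[10,0,0],[10.4,0,0]],[0,[10,0,0],[10.4,0,0]],[0,[10,0,0],[10.4,0,0]],[0,[0,0,0],[10.4,0,0]],[0,[0,0,0],[10.4,0,0]],[0,[0,0,0],[10.4,0,0]],[0,[0,0,0],[10.4,0,0]],[0,[0,0,0],[10.4,0,0]],[0,[0,0,0],[10.4,0,0]]]'
cat >> h.py <<'E'
def to(x,y,z,yaw=-80.3,tilt=0):
    """shift (tool mm) and turn (tool deg) to reach a target; jaw-axis yaw, tilt about tool y"""
    o=get_obs(); T=R.from_quat(o["tool_rot"]); 
    a=np.radians(yaw); yy=np.array([np.cos(a),np.sin(a),0]); xx=np.array([0,0,-1.]); G=R.from_matrix(np.c_[xx,yy,np.cross(xx,yy)])*R.from_rotvec([0,np.radians(tilt),0])
    print("t",o["time"],"p",np.round(o["position"],4),"F",np.round(o["ft_force"],2),"w",round(o["grip_width"],4),
     "shift",np.round(T.inv().apply(np.array([x,y,z])-o["position"])*1e3,1),"turn",np.round((T.inv()*G).as_rotvec(degrees=True),1))
E
python3 -c "
from h import *
to(.477,-.2327,.08)"
```

```text
time: 1.7
position: [0.4779, 0.1638, 0.2238]
tool_rot: [0.149, 0.689, -0.144, 0.694]
ft_force: [-0.4, 1.2, -0.2]
grip_width: 0.0151
time: 2.7
position: [0.4915, -0.2539, 0.2244]
tool_rot: [0.15, 0.685, -0.145, 0.698]
ft_force: [0.0, -0.5, 0.2]
grip_width: 0.0001
time: 4.2
position: [0.4943, -0.2615, 0.1639]
tool_rot: [0.695, 0.163, -0.68, 0.168]
ft_force: [0.8, -0.0, 0.8]
grip_width: 0.0006
t 4.2 p [ 0.4943 -0.2615  0.1639] F [ 0.79 -0.04  0.78] w 0.0006 shift [ 83.4 -34.5   4. ] turn [17.3 -1.3 -0.5]
```

```bash
python3 -m inch '[[0,[20,-17,2],[8.6,-0.6,-0.2]],[0,[20,-14,2],[8.6,-0.6,-0.2]],[0,[20,0,0],[0,0,0]],[0,[0,0,0],[0,0,0]],[0,[0,0,0],[0,0,0]]]'
python3 -c "
from h import *
to(.477,-.2327,.066)"
```

```text
time: 4.82
position: [0.4809, -0.2356, 0.104]
tool_rot: [0.707, 0.055, -0.703, 0.058]
ft_force: [-0.1, -0.9, -0.8]
grip_width: 0.0004
t 4.825 p [ 0.4809 -0.2356  0.104 ] F [-0.1  -0.89 -0.85] w 0.0004 shift [37.9 -3.7  3.5] turn [-0.5 -0.2 -0.3]
```

```bash
python3 -m inch '[[0,[15,-3.5,3.5],[-0.5,-0.2,-0.3]],[0,[15,0,0],[0,0,0]],[0,[0,0,0],[0,0,0]],[0,[0,0,0],[0,0,0]]]'
python3 -c "
from h import *
to(.477,-.2327,.066)
snap('side','side1')
im=cv2.imread('pics/side1.png');cv2.imwrite('pics/c2.png',cv2.resize(im[210:390,200:420],None,fx=3,fy=3,interpolation=cv2.INTER_CUBIC))"
```

```text
time: 5.32
position: [0.4775, -0.2336, 0.073]
tool_rot: [0.705, 0.059, -0.704, 0.06]
ft_force: [0.1, -0.3, 0.4]
grip_width: 0.0004
t 5.325 p [ 0.4775 -0.2336  0.073 ] F [ 0.1  -0.26  0.37] w 0.0004 shift [ 7.  -1.   0.4] turn [-0.  -0.1 -0.1]
```

View pics/c2.png

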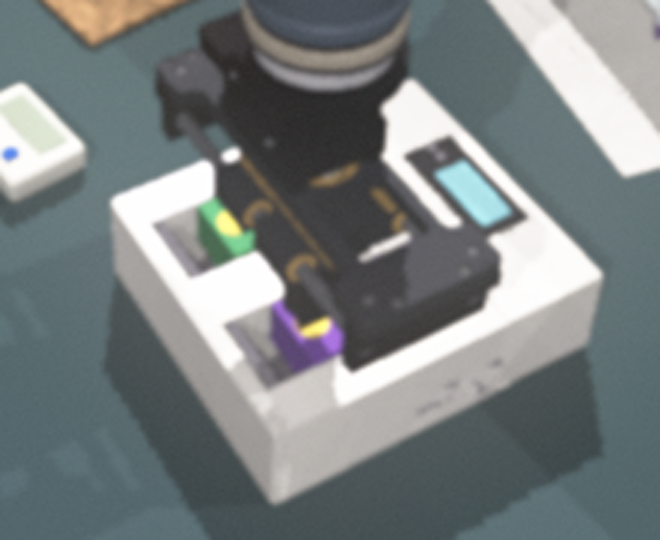

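Crop: finger tip stands just above the purple dot (crop (317,325)), nothing touched. Press down in small rows.

```bash
python3 -m inch '[[0,[6,-1,0.5],[0,0,0]],[0,[4,0,0],[0,0,0]],[0,[3,0,0],[0,0,0]],[0,[3,0,0],[0,0,0]]]'
python3 -m inch '[[0,[2.5,0,0],[0,0,0]],[0,[2.5,0,0],[0,0,0]]]'
python3 -m inch '[[0,[2.5,0,0],[0,0,0]],[0,[2.5,0,0],[0,0,0]]]'
python3 -c "
from h import *
to(.477,-.2327,.046)
snap('top','top2');snap('side','side2')"
```

```text
time: 5.88
position: [0.4772, -0.233, 0.0568]
tool_rot: [0.706, 0.059, -0.703, 0.061]
ft_force: [-0.0, -0.1, 0.2]
grip_width: 0.0002
time: 6.12
position: [0.4774, -0.233, 0.0514]
tool_rot: [0.706, 0.059, -0.703, 0.061]
ft_force: [0.4, -0.3, -0.1]
grip_width: 0.0008
time: 6.38
position: [0.4776, -0.2331, 0.0494]
tool_rot: [0.706, 0.059, -0.703, 0.061]
ft_force: [-5.2, 3.7, 29.9]
grip_width: 0.0004
t 6.375 p [ 0.4776 -0.2331  0.0494] F [-5.24  3.66 29.92] w 0.0004 shift [ 3.4 -0.5  0.6] turn [ 0.  -0.2 -0.2]
```

30 N at z 0.0494 fits the finger's edge standing on the already tipped block (expected top there 0.0487). Back off and look.

```bash
python3 -m inch '[[0,[-15,0,0],[0,0,0]],[0,[-40,0,0],[0,0,0]],[60,[-60,0,0],[0,0,0]],[60,[-30,0,30],[0,0,0]],[60,[0,0,60],[0,0,0]],[60,[0,0,0],[0,0,0]]]'
python3 -c "
from h import *
to(.477,-.2327,.046)
a=snap('top','top3');b=snap('side','side3')
for n in('top','side'):
  r=imaging.tip_of(n,'purple_mid');print(n,[(x['pixel'],x['confidence']) for x in r])
a=a[:,:,::-1];b=b[:,:,::-1]
f=lambda i:cv2.resize(i,(400,400),interpolation=cv2.INTER_CUBIC)
cv2.imwrite('pics/c3.png',np.hstack([f(a[160:300,295:435]),f(b[220:380,230:390])]))"
```

```text
time: 7.22
position: [0.3876, -0.2494, 0.2013]
tool_rot: [0.707, 0.057, -0.702, 0.064]
ft_force: [0.4, 0.2, -0.1]
grip_width: 0.0323
t 7.225 p [ 0.3876 -0.2494  0.2013] F [ 0.44  0.2  -0.07] w 0.0323 shift [155.9  -2.7 -89.8] turn [ 0.1 -0.4 -0.6]
top [([380.8, 228.9], 0.97)]
side [([319.4, 318.1], 0.67)]
```

View pics/c3.png

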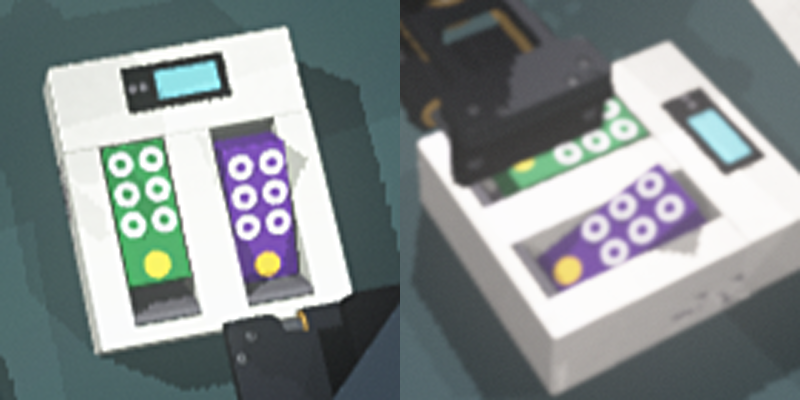

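Both views: purple is tipped with its +x end up and the dot end down in the nest; green is still flush. Now I triangulate the caps.

Run:
```python
from h import *
np.set_printoptions(precision=4,suppress=True)
C={}
for n,g in(("top",[(379,218.5),(389.9,216.4),(381.5,239.5),(392.3,237.4)]),("side",[(330,293.2),(338.4,302.8),(308,311.2),(315.6,320.4)])):
    im=cv2.imread(f"pics/{n}3.png").astype(int); 
    w=np.clip(im[:,:,1]-90,0,120).astype(float); out=[]   # caps bright in green channel vs purple
    for p in g:
        p=np.array(p)
        for _ in range(6):
            yy,xx=np.mgrid[:420,:560]; m=(np.hypot(xx-p[0],yy-p[1])<5)*w; p=np.array([(m*xx).sum(),(m*yy).sum()])/m.sum()
        out.append(p)
    C[n]=out; print(n,np.array(out))
X=[tri({n:C[n][i] for n in C}) for i in range(4)]
u=np.array([np.cos(np.radians(9.7)),np.sin(np.radians(9.7)),0]);v=np.array([-u[1],u[0],0])
for x,e in X: print(x,e,"u",x@u,"v",x@v)
P=np.array([x for x,_ in X]); f=P[:2].mean(0);nr=P[2:].mean(0); d=f-nr
print("pitch",np.degrees(np.arctan2(d[2],np.hypot(*d[:2]))),"yaw",np.degrees(np.arctan2(d[1],d[0])),np.linalg.norm(d))
dd=f-nr
print("mean cap",P.mean(0),"u,v",P.mean(0)@u,P.mean(0)@v)
```

```text
top [[378.727  218.0988]
 [389.536  216.1504]
 [381.3132 238.9542]
 [391.8781 237.1107]]
side [[330.0085 293.3434]
 [338.4192 302.8315]
 [307.8096 311.3983]
 [315.573  320.461 ]]
[ 0.5332 -0.2115  0.0745] [np.float64(0.8), np.float64(0.8)] u 0.4899037832721328 v -0.2982623431658188
[ 0.5372 -0.2334  0.0742] [np.float64(0.5), np.float64(0.5)] u 0.49020985859405264 v -0.3205379878448431
[ 0.4936 -0.2184  0.0549] [np.float64(1.3), np.float64(1.3)] u 0.4497276802158968 v -0.29844355510829307
[ 0.4973 -0.2397  0.0559] [np.float64(0.9), np.float64(0.9)] u 0.4497593060631721 v -0.3200997042792356
pitch 25.198519895112938 yaw 9.517317622578005 0.04455331277557122
mean cap [ 0.5153 -0.2257  0.0649] u,v 0.4699001570363135 -0.3093358975995476
```

```bash
python3 -m inch '[[60,[0,0,-55],[0,0,0]],[60,[0,0,-55],[0,0,0]],[60,[20,0,-35],[0,0,0]],[60,[30,0,0],[0,0,0]],[60,[0,0,0],[0,0,0]],[60,[0,0,0],[0,0,0]]]'
python3 -c "
from h import *
to(.5391,-.2218,.062)"
```

```text
time: 8.18
position: [0.5472, -0.2233, 0.1489]
tool_rot: [0.709, 0.059, -0.7, 0.068]
ft_force: [0.3, 0.5, 0.2]
grip_width: 0.0601
t 8.175 p [ 0.5472 -0.2233  0.1489] F [0.35 0.46 0.23] w 0.0601 shift [86.8 -4.1  8.7] turn [ 0.6 -0.7 -0.8]
```

```bash
python3 -m inch '[[60,[25,-2,4],[0.3,-0.4,-0.4]],[60,[25,-2,4],[0.3,-0.3,-0.4]],[60,[20,0,0],[0,0,0]],[60,[0,0,0],[0,0,0]],[60,[0,0,0],[0,0,0]]]'
python3 -c "
from h import *
to(.5391,-.2218,.062)"
```

```text
time: 8.8
position: [0.5427, -0.2242, 0.0841]
tool_rot: [0.708, 0.057, -0.701, 0.062]
ft_force: [-0.7, 0.4, 0.0]
grip_width: 0.06
t 8.8 p [ 0.5427 -0.2242  0.0841] F [-0.69  0.38  0.03] w 0.06 shift [22.1 -3.2  3.3] turn [-0.  -0.5 -0.4]
```

```bash
python3 -m inch '[[60,[4,-3,3],[0,-0.5,-0.4]],[60,[8,0,0],[0,0,0]],[60,[0,0,0],[0,0,0]],[60,[0,0,0],[0,0,0]]]'
python3 -c "
from h import *
to(.5391,-.2218,.062)"
```

```text
time: 9.3
position: [0.5404, -0.2225, 0.0739]
tool_rot: [0.706, 0.058, -0.704, 0.061]
ft_force: [0.2, 0.3, 0.3]
grip_width: 0.0599
t 9.3 p [ 0.5404 -0.2225  0.0739] F [0.24 0.27 0.27] w 0.0599 shift [11.8 -0.9  1.2] turn [-0.  -0.2 -0.2]
```

```bash
python3 -m inch '[[60,[7,-1,1.2],[0,-0.2,-0.2]],[60,[4.5,0,0],[0,0,0]],[60,[0,0,0],[0,0,0]]]'
python3 -c "
from h import *
to(.5391,-.2218,.062)"
```

```text
time: 9.68
position: [0.5389, -0.2216, 0.0614]
tool_rot: [-0.704, -0.06, 0.705, -0.059]
ft_force: [-0.5, 0.2, 0.3]
grip_width: 0.0599
t 9.675 p [ 0.5389 -0.2216  0.0614] F [-0.55  0.23  0.29] w 0.0599 shift [-0.6  0.3 -0.2] turn [-0.   0.1  0.1]
```

Well placed; close with 40 N.

```bash
python3 -m inch '[[30,[0,0,0],[0,0,0]],[30,[0,0,0],[0,0,0]],[30,[0,0,0],[0,0,0]],[30,[0,0,0],[0,0,0]],[30,[0,0,0],[0,0,0]]]' 40
python3 -m inch '[[30,[-5,0,0],[0,0,0]],[30,[-12,0,0],[0,0,0]],[30,[-20,0,0],[0,0,0]],[30,[-35,0,0],[0,0,0]],[30,[-35,0,0],[0,0,0]],[30,[0,0,0],[0,0,0]],[30,[0,0,0],[0,0,0]]]'
python3 -c "
from h import *
to(.5391,-.2218,.17)
a=snap('top','top4');b=snap('side','side4')
a=a[:,:,::-1];b=b[:,:,::-1]
f=lambda i:cv2.resize(i,(400,400),interpolation=cv2.INTER_CUBIC)
cv2.imwrite('pics/c4.png',np.hstack([f(a[140:300,295:455]),f(b[180:380,210:410])]))"
```

```text
time: 10.3
position: [0.5389, -0.2216, 0.0613]
tool_rot: [-0.704, -0.06, 0.705, -0.059]
ft_force: [0.2, -0.7, -0.9]
grip_width: 0.0438
time: 11.18
position: [0.5383, -0.221, 0.1735]
tool_rot: [-0.704, -0.06, 0.705, -0.059]
ft_force: [0.0, 0.6, -2.0]
grip_width: 0.0432
t 11.175 p [ 0.5383 -0.221   0.1735] F [ 0.02  0.61 -1.98] w 0.0432 shift [ 3.5  0.9 -0.7] turn [-0.1  0.1  0.1]
```

View pics/c4.png

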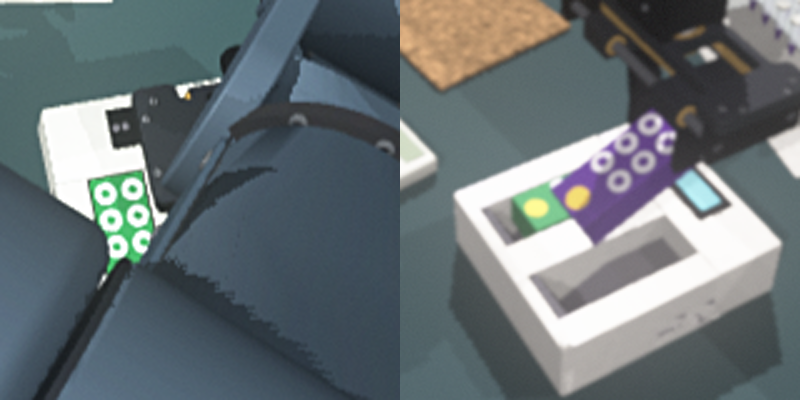

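Crop: purple is held by its raised end and clear of the nest; green is seated. Carry to the pad while levelling.

```bash
python3 -m inch '[[30,[0,-15,-3],[0,0,0]],[30,[0,-30,-6],[0,0,0]],[30,[0,-37,-6],[0,-2,0]],[30,[0,-37,-6],[0,-4,0]],[30,[0,-37,-6],[0,-4,0]],[30,[0,-37,-6],[0,-4,0]],[30,[0,-37,-6],[0,-4,0]],[30,[0,-37,-6],[0,-4,0]],[30,[0,-37,-6],[0,-3,0]],[30,[0,-30,-6],[0,0,0]],[30,[0,-20,-6],[0,0,0]],[30,[0,0,0],[0,0,0]]]'
python3 -c "
from h import *
to(.5375,.190,.12,tilt=-25)"
```

```text
time: 12.78
position: [0.5311, 0.1599, 0.1495]
tool_rot: [-0.521, -0.049, 0.849, -0.07]
ft_force: [-0.7, -0.7, -1.6]
grip_width: 0.0435
t 12.775 p [0.5311 0.1599 0.1495] F [-0.71 -0.67 -1.64] w 0.0435 shift [ 21.4 -28.3 -23.7] turn [0.3 1.9 0.5]
```

```bash
python3 -m inch '[[30,[10,-14,-12],[0.3,1.9,0.5]],[30,[11,-13,-12],[0,0,0]],[30,[9,0,-4],[0,0,0]],[30,[9,0,-4],[0,0,0]],[30,[0,0,0],[0,0,0]],[30,[0,0,0],[0,0,0]]]'
python3 -c "
from h import *
to(.5375,.190,.10,tilt=-25)
a=snap('top','top5');b=snap('side','side5')
for n in('top','side'):
  r=imaging.tip_of(n,'purple_mid');print(n,[(x['pixel'],x['confidence']) for x in r])
a=a[:,:,::-1];b=b[:,:,::-1]
f=lambda i:cv2.resize(i,(400,400),interpolation=cv2.INTER_CUBIC)
cv2.imwrite('pics/c5.png',np.hstack([f(a[150:310,110:270]),f(b[80:260,150:330])]))"
```

```text
time: 13.52
position: [0.5393, 0.1842, 0.0981]
tool_rot: [-0.535, -0.042, 0.841, -0.071]
ft_force: [-0.6, -0.7, -1.2]
grip_width: 0.0436
t 13.525 p [0.5393 0.1842 0.0981] F [-0.63 -0.72 -1.17] w 0.0436 shift [-1.4 -6.   1.5] turn [-0.3  0.1 -0.1]
top [([178.7, 233.3], 0.81)]
side [([237.0, 152.7], 0.69)]
```

View pics/c5.png

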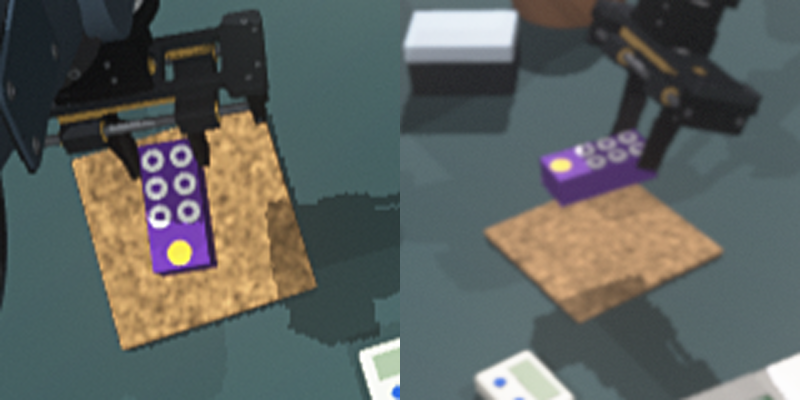

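Top and side: block held tubes up, roughly level, above the pad; dot at top ≈(182,251). Now I measure pitch and position.

Run:
```python
from h import *
np.set_printoptions(precision=4,suppress=True)
C={}
for n,g in(("top",[(170.8,214.4),(182,212.4),(174,236.4),(185.2,234.4)]),("side",[(252.2,142.1),(256.7,147.5),(233.3,147.5),(238.2,152.5)])):
    im=cv2.imread(f"pics/{n}5.png").astype(int); w=np.clip(im[:,:,1]-90,0,120).astype(float); out=[]
    for p in g:
        p=np.array(p)
        for _ in range(4):
            yy,xx=np.mgrid[:420,:560]; m=(np.hypot((xx-p[0]),(yy-p[1])*(1 if n=="top" else 1.6))<4.5)*w; p=np.array([(m*xx).sum(),(m*yy).sum()])/m.sum()
        out.append(p)
    im=cv2.imread(f"pics/{n}5.png"); h=cv2.cvtColor(im,cv2.COLOR_BGR2HSV); y=cv2.inRange(h,(22,140 if n=="top" else 100,150),(36,255,255)); m=np.zeros_like(y); cv2.circle(m,(182,251) if n=="top" else (222,154),9,255,-1)
    q=cv2.findNonZero(y&m).reshape(-1,2); out.append(q.mean(0)); C[n]=out; print(n,len(q),np.array(out))
X=[tri({n:C[n][i] for n in C}) for i in range(5)]
for x,e in X: print(x,e)
P=np.array([x for x,_ in X]); f=P[:2].mean(0); nr=P[2:4].mean(0); dt=P[4]
for d in(f-dt,f-nr): print("pitch",np.degrees(np.arctan2(d[2],np.hypot(*d[:2]))),"yaw",np.degrees(np.arctan2(d[1],d[0])),np.linalg.norm(d))
r=P[0]-P[1]; print("roll",np.degrees(np.arctan2(r[2],np.hypot(*r[:2]))))
c=dt+(f-dt)*38/74.5; print("centre of top",c, "TCP",get_obs()["position"])
# pad centre: corner quad in old picture, both views, at z .006
for n in("top","side"):
    im=cv2.imread(f"pics/{n}0.png"); h=cv2.cvtColor(im,cv2.COLOR_BGR2HSV); m=cv2.inRange(h,(8,70,70),(22,255,255))
    b=np.zeros_like(m); cv2.circle(b,(188,241) if n=="top" else (241,190),72,255,-1); m=cv2.morphologyEx(m&b,cv2.MORPH_CLOSE,np.ones((5,5)))
    k,l,s,_=cv2.connectedComponentsWithStats(m); j=1+s[1:,4].argmax()
    cnt=cv2.convexHull(cv2.findNonZero((l==j).astype(np.uint8))); qd=cv2.approxPolyDP(cnt,8,True).reshape(-1,2)
    W=np.array([atz(n,p,.006) for p in qd]); print(n,qd.tolist(),W.mean(0))
```

```text
top 60 [[170.5651 213.9887]
 [181.8023 212.0368]
 [173.3463 237.0549]
 [184.9911 234.2362]
 [181.3667 250.6   ]]
side 21 [[252.1848 142.1065]
 [254.8868 146.9583]
 [230.9649 147.2464]
 [237.2382 152.5777]
 [222.0476 153.8095]]
[0.5386 0.1955 0.1105] [np.float64(0.7), np.float64(0.7)]
[0.5397 0.174  0.112 ] [np.float64(2.9), np.float64(2.9)]
[0.4919 0.188  0.113 ] [np.float64(2.1), np.float64(2.1)]
[0.4979 0.1662 0.1121] [np.float64(1.4), np.float64(1.4)]
[0.4672 0.1718 0.1124] [np.float64(0.9), np.float64(0.9)]
pitch -0.9040158803768111 yaw 10.171224381862793 0.07315587136175479
pitch -1.6436085134511165 yaw 9.806315580186292 0.04492401930034044
roll -3.9169660611046337
centre of top [0.5039 0.1784 0.1118] TCP [0.5393 0.1846 0.0984]
top [[236, 264], [159, 289], [139, 214], [213, 191]] [0.5068 0.1845 0.006 ]
side [[294, 193], [230, 224], [188, 184], [250, 158]] [0.5047 0.1835 0.006 ]
```

```bash
python3 -m inch '[[30,[14,-1.5,-7.4],[0,0,0]],[30,[14,-1.5,-7.4],[0,0,0]],[30,[14,-1.5,-7.4],[0,0,0]],[30,[10,-1,-5],[0,0,0]],[30,[0,0,0],[0,0,0]],[30,[0,0,0],[0,0,0]]]'
python3 -c "
from h import *
to(.5415,.190,.025,tilt=-25)"
```

```text
time: 14.48
position: [0.5406, 0.1908, 0.0346]
tool_rot: [-0.535, -0.043, 0.841, -0.071]
ft_force: [-1.1, 0.7, -1.8]
grip_width: 0.0436
t 14.475 p [0.5406 0.1908 0.0346] F [-1.11  0.75 -1.8 ] w 0.0436 shift [ 8.3  0.9 -4.8] turn [-0.3  0.1 -0.1]
```

```bash
python3 -m inch '[[30,[4,0,-2],[0,0,0]],[30,[2,0,-1],[0,0,0]],[30,[1,0,-0.5],[0,0,0]],[30,[0,0,0],[0,0,0]]]'
python3 -m inch '[[30,[1,0,-0.5],[0,0,0]],[30,[0.7,0,-0.3],[0,0,0]],[30,[0,0,0],[0,0,0]]]'
python3 -c "
from h import *
to(.5415,.190,.0235,tilt=-25)"
```

```text
time: 14.98
position: [0.5418, 0.1908, 0.0275]
tool_rot: [-0.536, -0.043, 0.84, -0.071]
ft_force: [0.4, 0.0, -2.3]
grip_width: 0.0436
time: 15.35
position: [0.5419, 0.1908, 0.0257]
tool_rot: [-0.536, -0.043, 0.84, -0.071]
ft_force: [0.3, -0.4, -2.4]
grip_width: 0.0435
t 15.35 p [0.5419 0.1908 0.0257] F [ 0.3  -0.44 -2.38] w 0.0435 shift [ 2.3  0.7 -0.4] turn [-0.3 -0.  -0.1]
```

```bash
python3 -m inch '[[30,[0.7,0,-0.3],[0,0,0]],[30,[0.4,0,-0.2],[0,0,0]],[30,[0,0,0],[0,0,0]]]'
python3 -m inch '[[30,[0.7,0,-0.3],[0,0,0]],[30,[0,0,0],[0,0,0]]]'
python3 -m inch '[[30,[0.7,0,-0.3],[0,0,0]],[30,[0,0,0],[0,0,0]]]'
```

```text
time: 15.72
position: [0.5419, 0.1908, 0.0245]
tool_rot: [-0.536, -0.043, 0.84, -0.071]
ft_force: [-0.5, 0.6, -2.0]
grip_width: 0.0438
time: 15.98
position: [0.542, 0.1908, 0.0242]
tool_rot: [-0.536, -0.043, 0.84, -0.071]
ft_force: [0.4, -0.5, -1.2]
grip_width: 0.0434
time: 16.23
position: [0.542, 0.1908, 0.0241]
tool_rot: [-0.536, -0.043, 0.84, -0.071]
ft_force: [0.2, -0.8, -1.8]
grip_width: 0.0436
```

```bash
python3 -m inch '[[30,[1.2,0,-0.6],[0,0,0]],[30,[0,0,0],[0,0,0]]]'
python3 -m inch '[[30,[1.2,0,-0.6],[0,0,0]],[30,[0,0,0],[0,0,0]]]'
```

```text
time: 16.48
position: [0.542, 0.1908, 0.0241]
tool_rot: [-0.536, -0.043, 0.84, -0.071]
ft_force: [0.4, -0.6, -0.4]
grip_width: 0.0436
time: 16.73
position: [0.5421, 0.1908, 0.024]
tool_rot: [-0.535, -0.043, 0.841, -0.071]
ft_force: [-0.5, 0.3, -1.2]
grip_width: 0.0436
```

```bash
python3 -m inch '[[30,[2,0,-1],[0,0,0]]]'
```

```text
time: 16.85
position: [0.5421, 0.1908, 0.0239]
tool_rot: [-0.535, -0.043, 0.841, -0.071]
ft_force: [0.2, -0.3, 18.3]
grip_width: 0.0436
```

In contact with the pad (18 N). Relax, then open gently.

```bash
python3 -m inch '[[30,[0,0,0],[0,0,0]],[46,[0,0,0],[0,0,0]],[50,[0,0,0],[0,0,0]],[56,[0,0,0],[0,0,0]],[60,[0,0,0],[0,0,0]],[60,[0,0,0],[0,0,0]]]'
python3 -m inch '[[60,[-10,0,0],[0,0,0]],[60,[-25,0,0],[0,0,0]],[60,[-40,0,0],[0,0,0]],[60,[-40,0,0],[0,0,0]],[60,[-20,0,-20],[0,0,0]],[60,[0,0,0],[0,0,0]],[60,[0,0,0],[0,0,0]]]'
python3 -c "
from h import *
a=snap('top','top6');b=snap('side','side6')
for t in('purple_mid','green_mid'):
  p={}
  for n in('top','side'):
    r=imaging.tip_of(n,t);print(t,n,[(x['pixel'],round(x['confidence'],2)) for x in r][:2])
    if r:p[n]=r[0]['pixel']
  if len(p)==2:print(tri(p))
a=a[:,:,::-1];b=b[:,:,::-1]
f=lambda i:cv2.resize(i,(400,400),interpolation=cv2.INTER_CUBIC)
cv2.imwrite('pics/c6.png',np.hstack([cv2.resize(a[150:310,110:430],(480,240)),cv2.resize(b[130:390,150:400],(320,333))[:240*0+333][:240] if 0 else cv2.resize(b[130:390,150:400],(250,240))]))"
```

```text
time: 17.6
position: [0.5418, 0.1907, 0.0223]
tool_rot: [-0.534, -0.043, 0.841, -0.071]
ft_force: [-0.3, -0.5, -0.9]
grip_width: 0.0592
time: 18.48
position: [0.6186, 0.2042, 0.1427]
tool_rot: [-0.535, -0.043, 0.841, -0.071]
ft_force: [-0.8, -0.3, -0.2]
grip_width: 0.0598
purple_mid top [([183.5, 236.6], 0.83)]
purple_mid side [([240.8, 180.9], 0.73)]
(array([0.50812534, 0.18816165, 0.02259495]), [np.float64(0.9), np.float64(0.9)])
green_mid top [([342.3, 238.7], 0.72)]
green_mid side [([298.0, 279.6], 0.91)]
(array([ 0.50192146, -0.14230525,  0.04600531]), [np.float64(4.5), np.float64(4.5)])
```

View pics/c6.png

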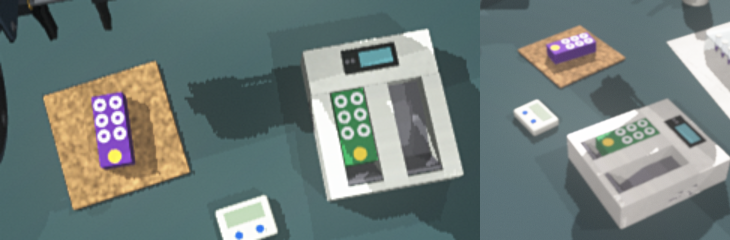

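View pics/side6.png

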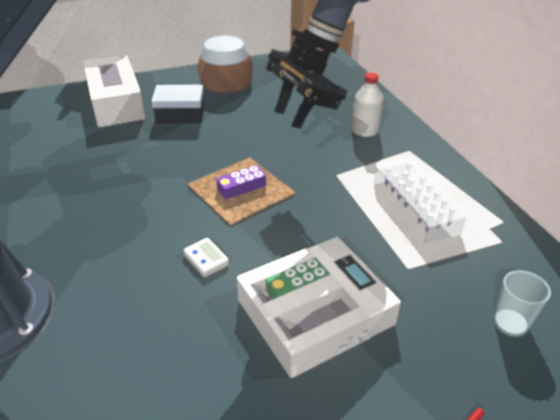

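The block lies flat, tubes up, in the middle of the pad (side ≈(241,183)). Green is seated (side ≈(298,278)) and the gripper is clear. Handing in.

```bash
python3 -c "
from h import *
print(robot.hand_in(),get_obs()['time'])"
```

```text
the job is handed in; nothing more can be done
the job is handed in; nothing more can be done
```

The purple block is on the cork pad, flat and tubes up, and the job was handed in at about 19 s. I pressed its yellow dot until it tipped to about 25°, gripped the raised end, and levelled the block on the way to the pad. I lowered it until it touched, then opened the gripper and backed clear.

**Last checks:**
- **Position:** the block's centre came out at about (0.508, 0.188, 0.023), and the pad's middle at about (0.506, 0.184). That puts the block within about 5 mm of the middle.
- **Green block:** it is still flush in its nest in both views. Its two-view measurement disagreed by 4.5 mm, as it did by 3.6 mm at the start, so I relied on the pictures for that one.
- **Gripper:** it is well clear of everything.

**Forces:** two contacts were firmer than I aimed for, both below the 40 N limit.
- **Tipping:** the fingertip pushed on the already tipped block with about 30 N.
- **Setting down:** the block was pressed onto the pad with about 18 N while I confirmed contact.

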